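Zero the shaft-gauge turret, count three clicks, lock it

TASK

Set the shaft gauge for the next batch: swing the turret's crank clockwise (seen from above) until it meets the stop post and lean it on the post for a second with a steady push of about 10 N at the peg. Then turn it back anticlockwise three clicks, one click at a time with a short pause in each, let go, and slide the lock bolt into the turret, pressing it firmly home with about 10 N. Never force the stop or the bolt, and leave the parts lying around the gauge where they are.

Things in the scene. Friction and masses are not known exactly. Their poses are not given: they have to be found in the camera images.
- gauge: The fixed grey cast base, 200 x 265 x 26 mm high, bolted to the bench. Its origin is at bench height on the turret's vertical axis; z is up. In its frame the plate spans x -100 to 100 and y -175 to 90 mm; the lock bolt is on the -y side, the brass spring pawl on the +x side.
- turret (a joint): Turret angle, rad, growing anticlockwise from above. It rests in a click every 0.5236 rad: 0 (at the stop), 0.5236, 1.0472 ... At 0 the pawl itself draws the crank on to the post (about 4 N), resting near 0.03. At angle q the crank points 60 degrees + q anticlockwise from the gauge's +x. Each click takes 3 to 6 N at the peg, then snaps on. It starts in any click from the second to the sixth.
- crank: The crank: a dark steel bar 14 mm wide, 10 mm high, reaching from the turret's axis 86 mm outwards (z 52 to 62 mm above the bench), with the upright round peg on it. Origin on the turret's axis at bench height; its x axis points along the bar, z up.
- peg (a point): A point on the axis of the crank's upright bare aluminium peg (12 mm diameter, standing from 62 to 112 mm above the bench, 50 mm out from the turret's axis), 92 mm above the bench. The peg is fixed to the crank; take it from above and carry it round the axis.
- stop: Fixed upright steel stop post, 12 mm diameter, top 66 mm above the bench, 78 mm from the turret's axis, 52 degrees anticlockwise from the gauge's +x; it meets the clockwise side of the crank bar. Pressed with 10 N it yields under 1 mm. A 10 N push at the peg puts 10 to 13 N on the post (the pawl helps); over 24 N there is forcing. Origin on the turret's axis, 26 mm up; x axis towards the post.
- star: The twelve-lobed steel star of the turret; each lobe has a gauge bore, sizes rising round the star. Lobes of 10 mm radius on a circle of 50 mm radius. Origin on the turret's axis at bench height.
- bolt (a joint): Travel of the lock bolt, m: 0 drawn back, growing as it slides along the gauge's +y towards the turret. It starts at 0 to 0.006 and stays where it is left (friction 2 N). With the turret in a click its nose wedges between two lobes at about 0.025 (home); against a lobe's crest it stops about 7 mm short.
- nose: The bolt's round nose (8 mm radius, origin at its centre, 42 mm above the bench; axes like the gauge's). It bears on two lobes; a 10 N push on the tab makes about 16 N there, both flanks added; over 32 N counts as forced.
- tab (a point): Middle of the outer face (facing the gauge's -y, away from the turret) of the bolt's upright steel tab, 78 mm above the bench. The tab is 24 mm wide along x, 12 mm thick along y, its top 92 mm above the bench; push it from outside along the gauge's +y with shut fingers. The guides beside the bolt are 48 mm high.
- coil: Bystander: a dark ignition coil can, 54 mm diameter, 112 mm tall, standing. Origin at the centre of its underside.
- carton: Bystander: a closed cardboard carton 100 x 75 x 60 mm high. Origin at the centre of its underside.
- bearing: Bystander: a steel bearing ring 80 mm outside, 40 mm inside, 18 mm high, lying flat. Origin at the centre of its underside.

How it is judged:
By the outcome, as a careful person would: the job done as asked, in the order asked, and still so for the second after the job is handed in, with the robot touching nothing.
It also fails if it takes over 72 s, if anything falls off the work surface, if the arm or the gripper's body presses on something with over 40 N, if the wrist force passes 120 N, or if a joint passes its speed limit or range.

ROBOT

A 7-joint arm with a two-finger parallel gripper is mounted at the origin on the work surface. World frame = base frame: x ahead of the robot, y to its left, z up, the work surface at z = 0. Lengths are in m, angles in rad, forces in N, time in s.
With the tool pointing down it reaches from about 0.4 to 0.75 m from the base axis. Payload 19.5 kg.
Tool frame: the origin (TCP) lies on the centre line of the jaws, within the pads' length; the fingertips stand 17 mm ahead of it and the grasp point (between the pads) lies 2 mm behind it; z points along the fingers, y is the line along which they close (so a half turn about z gives the same grasp; the last joint's range is limited). The gripper opens to 85 mm and grips with 20 to 120 N. Pads are 22 mm wide; open, the fingers measure 114 mm over their backs; the gripper's body (76 mm by 85 mm) begins 54 mm behind the grasp point. The pads swing forward as they close: fully open they stand 13 mm farther back than shut.
Start: joints at [-1.258, 0.707, -0.028, 1.485, 0.022, 0.951, -0.075], TCP at [0.2, 0.539, 0.228] pointing down, gripper open.
Joint ranges: [-2.71, 2.71], [-0.32, 2.16], [-1.57, 1.52], [0, 2.45], [-1.46, 4.6], [0, 2.02], [-2.83, 2.83]. Speed limits (rad/s): [1.89, 1.89, 2.57, 2.57, 3.01, 3.01, 3.01].

INTERFACE

Orientations are given as a 3x3 rotation matrix whose columns are the frame's x, y, z axes.
In Python, from station import telemetry, imaging, workorder gives the robot as it stands.
- The arm moves only by the tool arm_command, never from a script. Its argument "steps" is a list of rows, each an object of numbers: "x", "y", "z": the shift along the tool's x, y, z in m; "wx", "wy", "wz": the turn, a rotation vector about the tool's x, y, z in rad; "gripper": the finger opening in m, from 0 to 0.0854. In form: [{"x": .., "y": .., "z": .., "wx": .., "wy": .., "wz": .., "gripper": ..}, ...]. A call has 1 to 20 rows; each row shifts and turns the commanded pose from where the row before left it, along the tool's axes as they then stand; what a row does not reach is not made up. A row lasts 1/12 s, in which the tool goes at most 41.7 mm and 7.16 degrees, less where a joint would pass 70% of its speed; a pose out of reach is approached as far as the arm can. A call with a gripper value outside its range is refused whole. The fingers move at their own pace and stop on an object; the grip force is fixed at half the most. Time passes only in rows, so rows that do not move let the fingers close. It gives the time, the measured TCP pose, the force, the opening and the grip force at its end, in the units of the state.
- telemetry.state(): the state, without advancing time (a new reading comes with each control period).
- imaging.snapshot(name): name is "scene" or "side" or "wrist"; returns the picture (480x640x3 uint8, red, green, blue); there is no depth.
- imaging.camera_model(name): a dict with "vfov" (degrees; the focal length in pixels is half the picture's height over the tangent of half this angle, whatever the lens; pixels are square), "cx", "cy" (the principal point, pixels), "dist_coeffs" ([k1, k2, p1, p2, k3] as OpenCV has them; the pictures are not rectified), "R" (3x3) and "t" (3): a world point X has camera coordinates R X + t; the wrist camera has in their place "mount" (4x4, takes a point from camera to tool coordinates, whose origin is the TCP and whose axes are the flange's). Camera axes: x right, y down, z forward; pixel columns grow to the right and rows downward; lengths in m; the calibration is good to about 2 mm. A picture is of the moment at which its call begins: read the wrist's pose just before it. camera_model takes no time and is no camera call.
- workorder.hand_in(): hands the job in; it is judged then, once.
Trained networks look in the newest picture that a camera, given by its name, has taken for a name from the list of things; names that differ only in an ending like _2 or _b are one class to them, and where a whole thing is asked for, a point or a joint stands for the part that bears it (a point fixed in the world has none). Each returns a list of dicts, best first, with "p" (0 to 1); they miss things now and then, are a little off and sometimes report something else, mostly with a low value. They report only what shows in the picture. A call takes as long as a camera call.
- imaging.boxes_of(camera, target): "point" ([row, column] in pixels, amid what is visible of it).
The state is a dict: "time_s": time; "q": joint angles; "dq": joint speeds; "tau": joint torques, N m; "tool_pos": TCP position; "tool_rot": TCP orientation; "contact_force": force on the tool from outside, world axes, zero at the start; "wrist_torque": the same for the moment, N m; "finger_gap": opening from 0.0 (shut) to 1.0 (fully open); "finger_force": force on a finger pad.
Only numpy, scipy, OpenCV 4.12 (cv2) and the standard library are available. Lean on these libraries where they do the work, as an engineer would, in place of code of your own. Each camera call takes 0.05 s, during which the arm holds its last target. There are 200 camera calls.

## Working session

There is one attempt and no reset: what is moved stays moved. The work goes in short steps, Python scripts to look and compute and a tool call to move; the robot and the scene stay as the last step left them, time stands still between calls to the robot, and variables do not carry over. Pictures are saved under pics/ and viewed, at most 10 in all, crops included, and the job is handed in when it is done.

Besides the shell and the picture viewer there is one more tool, called after "Call:" by a JSON object that holds its "api" and its "payload", one argument or row to a line. arm_command: Moves the arm, as the interface text tells. Its arguments: {"type":"object","properties":{"steps":{"type":"array"}},"required":["steps"]}

```bash
mkdir -p pics; ls; cat > h.py <<'E'
import numpy as np, cv2
from station import telemetry, imaging, workorder
def cam(n, st=None):
    m=imaging.camera_model(n); f=240/np.tan(np.radians(m["vfov"])/2)
    K=np.array([[f,0,m["cx"]],[0,f,m["cy"]],[0,0,1.]]); D=np.array(m["dist_coeffs"],float)
    if "R" in m: R=np.array(m["R"]);t=np.array(m["t"])
    else:
        T=np.eye(4);T[:3,:3]=st["tool_rot"];T[:3,3]=st["tool_pos"];T=np.linalg.inv(T@np.array(m["mount"]))
        R=T[:3,:3];t=T[:3,3]
    return K,D,R,t
def back(c,rc,z):
    K,D,R,t=c
    u=cv2.undistortPoints(np.array([[[rc[1],rc[0]]]],float),K,D)[0,0]
    d=R.T@np.array([u[0],u[1],1]); o=-R.T@t
    return o+d*(z-o[2])/d[2]
def proj(c,P):
    K,D,R,t=c
    return cv2.projectPoints(np.array(P,float).reshape(-1,3),cv2.Rodrigues(R)[0],t,K,D)[0].reshape(-1,2)
def snap(n,name=None):
    st=telemetry.state(); im=imaging.snapshot(n)
    if name: cv2.imwrite("pics/"+name,im[:,:,::-1])
    return im,cam(n,st)
E
python3 - <<'E'
from h import *
print(telemetry.state())
Z=dict(gauge=.02,star=.05,crank=.06,peg=.09,stop=.05,tab=.085,nose=.042,bolt=.05,coil=.06,carton=.03,bearing=.01)
ims=[]
for n in("scene","side","wrist"):
    im,c=snap(n,n+"0.png");ims.append(im)
    print(n,-c[2].T@c[3])
    for k,z in Z.items():
        for r in imaging.boxes_of(n,k)[:2]: print(n,k,np.round(r["point"]),round(r["p"],2),back(c,r["point"],z).round(3))
E
```

```text
pics
{'time_s': 0.0, 'q': array([-1.25771542,  0.70705748, -0.02762476,  1.48502453,  0.02198511,
        0.95089458, -0.07553032]), 'dq': array([-4.28061415e-04, -8.11054625e-05,  1.21025189e-03, -2.71187897e-04,
       -2.33831286e-03,  1.82271676e-03, -1.92201199e-04]), 'tau': array([-3.84561718e-04, -8.83204937e+01,  1.23459935e+00, -2.36181146e+01,
        1.68759318e-02,  6.20555817e-03, -1.01634004e-05]), 'tool_pos': array([0.19964473, 0.53893328, 0.22774751]), 'tool_rot': array([[-9.37711331e-01,  3.47415215e-01, -3.58891750e-04],
       [ 3.47415400e-01,  9.37710775e-01, -1.02091050e-03],
       [-1.81431797e-05, -1.08200386e-03, -9.99999414e-01]]), 'contact_force': array([ 0.45940775,  0.50227198, -0.17769959]), 'wrist_torque': array([ 0.00193587,  0.05115321, -0.01916151]), 'finger_force': 0.0, 'finger_gap': 1.0014449486762436}
scene [1.09060796 0.69311934 0.92581123]
scene gauge [212. 306.] 0.65 [ 0.541 -0.095  0.02 ]
scene star [219. 309.] 0.73 [ 0.566 -0.047  0.05 ]
scene crank [201. 337.] 0.92 [ 0.491 -0.046  0.06 ]
scene peg [200. 332.] 0.75 [ 0.518 -0.03   0.09 ]
sce
[... 443 characters left out ...]
.66216494]
side gauge [319. 349.] 0.83 [ 0.523 -0.126  0.02 ]
side star [291. 333.] 0.88 [ 0.535 -0.079  0.05 ]
side crank [284. 306.] 0.57 [ 0.508 -0.038  0.06 ]
side crank [408. 407.] 0.44 [ 0.409 -0.324  0.06 ]
side peg [285. 308.] 0.61 [ 0.481 -0.069  0.09 ]
side peg [292. 332.] 0.47 [ 0.496 -0.111  0.09 ]
side stop [258. 333.] 0.43 [ 0.609 -0.013  0.05 ]
side tab [314. 373.] 0.62 [ 0.504 -0.19   0.085]
side nose [285. 327.] 0.69 [ 0.548 -0.053  0.042]
side nose [310. 354.] 0.41 [ 0.529 -0.132  0.042]
side bolt [314. 370.] 0.66 [ 0.534 -0.164  0.05 ]
side coil [236. 293.] 0.61 [0.599 0.087 0.06 ]
side carton [269. 435.] 0.65 [ 0.737 -0.163  0.03 ]
wrist [0.13830882 0.56109325 0.37494197]
```

```bash
python3 - <<'E'
import cv2,numpy as np
a=cv2.imread("pics/scene0.png")[90:330,180:440];b=cv2.imread("pics/side0.png")[180:420,240:500]
cv2.imwrite("pics/c0.png",cv2.resize(np.hstack([a,b]),(798,368),interpolation=cv2.INTER_CUBIC))
E
```

```text
(no output)
```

View pics/c0.png

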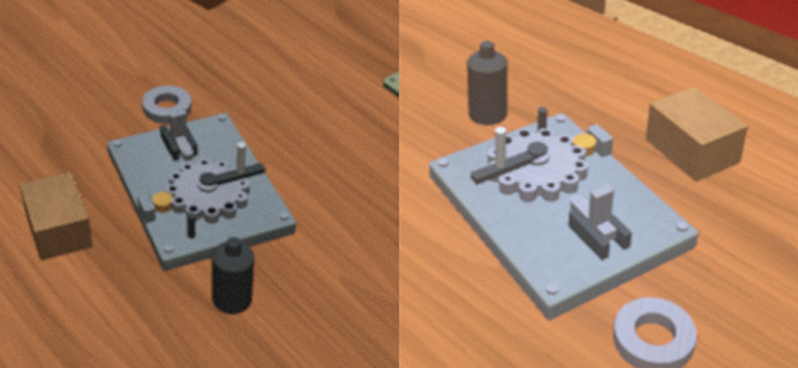

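Call:
{"api": "arm_command", "payload": {
  "steps": [
    {"x": -0.028,"y": -0.0225,"z": -0.0036},
    {"x": -0.028,"y": -0.0225,"z": -0.0036},
    {"x": -0.028,"y": -0.0225,"z": -0.0036},
    {"x": -0.028,"y": -0.0225,"z": -0.0036},
    {"x": -0.028,"y": -0.0225,"z": -0.0036},
    {"x": -0.028,"y": -0.0225,"z": -0.0036},
    {"x": -0.028,"y": -0.0225,"z": -0.0036},
    {"x": -0.028,"y": -0.0225,"z": -0.0036},
    {"x": -0.028,"y": -0.0225,"z": -0.0036},
    {"x": -0.028,"y": -0.0225,"z": -0.0036},
    {"x": -0.028,"y": -0.0225,"z": -0.0036},
    {"x": -0.028,"y": -0.0225,"z": -0.0036},
    {"x": -0.028,"y": -0.0225,"z": -0.0036},
    {"x": -0.028,"y": -0.0225,"z": -0.0036},
    {"x": -0.028,"y": -0.0225,"z": -0.0036},
    {"x": -0.028,"y": -0.0225,"z": -0.0036},
    {"x": -0.028,"y": -0.0225,"z": -0.0036},
    {"x": -0.028,"y": -0.0225,"z": -0.0036},
    {"x": -0.028,"y": -0.0225,"z": -0.0036},
    {"x": -0.028,"y": -0.0225,"z": -0.0036}
  ]
}}

```text
validation failed for argument at $.st...
```

Call:
{"api": "arm_command", "payload": {
  "steps": [
    {},
    {},
    {},
    {"gripper": 0.03}
  ]
}}

```text
validation failed for argument at $.st...
```

```bash
python3 - <<'E'
from h import *
st=telemetry.state();print(st['time_s'],st['tool_pos'],st['tool_rot'].round(3),st['q'].round(2),st['contact_force'],st['finger_gap'])
Z=dict(gauge=.026,star=.05,crank=.06,peg=.112,stop=.066,tab=.085,nose=.042)
im,c=snap("wrist","w1.png"); print(-c[2].T@c[3])
for k,z in Z.items():
    for r in imaging.boxes_of("wrist",k)[:2]: print(k,np.round(r["point"]),round(r["p"],2),back(c,r["point"],z).round(3))
np.savez("w1.npz",**dict(zip("KDRt",c)))
E
```

```text
1.8 [0.19968706 0.53917366 0.22816601] [[-0.938  0.347 -0.   ]
 [ 0.347  0.938 -0.   ]
 [ 0.    -0.    -1.   ]] [-1.26  0.71 -0.03  1.48  0.02  0.95 -0.08] [ 0.61628437 -0.16309023  0.26936899] 1.0031237894499347
[0.1382683  0.56109059 0.37494267]
```

View pics/w1.png

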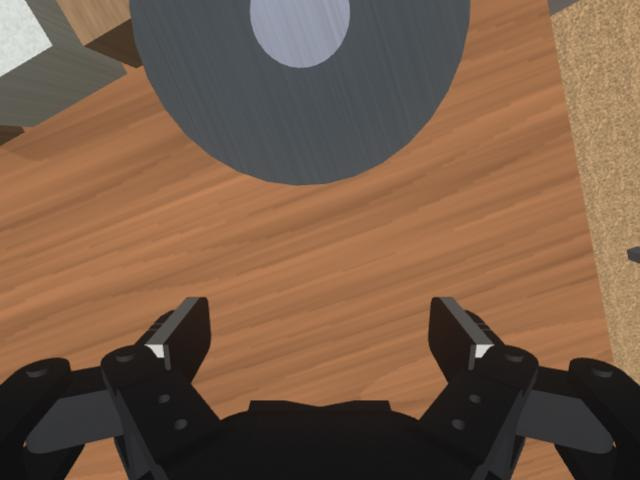

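The wrist picture shows bare bench and the open fingers (rows 300–400): the arm has not moved because the rows were refused. I'll try with every key given.

Call:
{"api": "arm_command", "payload": {
  "steps": [
    {"x": -0.028,"y": -0.0225,"z": -0.0036,"wx": 0,"wy": 0,"wz": 0,"gripper": 0.0854}
  ]
}}

```text
time_s: 2.28
tool_pos: [0.2145, 0.5116, 0.2307]
tool_rot: [[-0.94, 0.342, -0.003], [0.342, 0.94, 0.001], [0.003, 0.0, -1.0]]
contact_force: [-0.3, 0.8, -0.8]
finger_gap: 1.002
finger_force: 0.0
```

Call:
{"api": "arm_command", "payload": {
  "steps": [
    {"x": -0.028,"y": -0.0225,"z": -0.0036,"wx": 0,"wy": 0,"wz": 0,"gripper": 0.0854},
    {"x": -0.028,"y": -0.0225,"z": -0.0036,"wx": 0,"wy": 0,"wz": 0,"gripper": 0.0854},
    {"x": -0.028,"y": -0.0225,"z": -0.0036,"wx": 0,"wy": 0,"wz": 0,"gripper": 0.0854},
    {"x": -0.028,"y": -0.0225,"z": -0.0036,"wx": 0,"wy": 0,"wz": 0,"gripper": 0.0854},
    {"x": -0.028,"y": -0.0225,"z": -0.0036,"wx": 0,"wy": 0,"wz": 0,"gripper": 0.0854},
    {"x": -0.028,"y": -0.0225,"z": -0.0036,"wx": 0,"wy": 0,"wz": 0,"gripper": 0.0854},
    {"x": -0.028,"y": -0.0225,"z": -0.0036,"wx": 0,"wy": 0,"wz": 0,"gripper": 0.0854},
    {"x": -0.028,"y": -0.0225,"z": -0.0036,"wx": 0,"wy": 0,"wz": 0,"gripper": 0.0854},
    {"x": -0.028,"y": -0.0225,"z": -0.0036,"wx": 0,"wy": 0,"wz": 0,"gripper": 0.0854},
    {"x": -0.028,"y": -0.0225,"z": -0.0036,"wx": 0,"wy": 0,"wz": 0,"gripper": 0.0854},
    {"x": -0.028,"y": -0.0225,"z": -0.0036,"wx": 0,"wy": 0,"wz": 0,"gripper": 0.0854},
    {"x": -0.028,"y": -0.0225,"z": -0.0036,"wx": 0,"wy": 0,"wz": 0,"gripper": 0.0854},
    {"x": -0.028,"y": -0.0225,"z": -0.0036,"wx": 0,"wy": 0,"wz": 0,"gripper": 0.0854},
    {"x": -0.028,"y": -0.0225,"z": -0.0036,"wx": 0,"wy": 0,"wz": 0,"gripper": 0.0854},
    {"x": -0.028,"y": -0.0225,"z": -0.0036,"wx": 0,"wy": 0,"wz": 0,"gripper": 0.0854},
    {"x": -0.028,"y": -0.0225,"z": -0.0036,"wx": 0,"wy": 0,"wz": 0,"gripper": 0.0854},
    {"x": -0.028,"y": -0.0225,"z": -0.0036,"wx": 0,"wy": 0,"wz": 0,"gripper": 0.0854},
    {"x": -0.028,"y": -0.0225,"z": -0.0036,"wx": 0,"wy": 0,"wz": 0,"gripper": 0.05},
    {"x": -0.028,"y": -0.0225,"z": -0.0036,"wx": 0,"wy": 0,"wz": 0,"gripper": 0.03},
    {"x": -0.02,"y": -0.015,"z": -0.003,"wx": 0,"wy": 0,"wz": 0,"gripper": 0.03}
  ]
}}

```text
time_s: 3.95
tool_pos: [0.5828, -0.1018, 0.3033]
tool_rot: [[-0.937, 0.35, 0.0], [0.35, 0.937, -0.001], [-0.0, -0.001, -1.0]]
contact_force: [-0.8, 0.8, -0.0]
finger_gap: 0.602
finger_force: 0.0
```

Call:
{"api": "arm_command", "payload": {
  "steps": [
    {"x": 0,"y": 0,"z": 0,"wx": 0,"wy": 0,"wz": 0,"gripper": 0.03},
    {"x": 0,"y": 0,"z": 0,"wx": 0,"wy": 0,"wz": 0,"gripper": 0.03},
    {"x": 0,"y": 0,"z": 0,"wx": 0,"wy": 0,"wz": 0,"gripper": 0.03}
  ]
}}

```text
time_s: 4.2
tool_pos: [0.5818, -0.0977, 0.3031]
tool_rot: [[-0.938, 0.347, -0.0], [0.347, 0.938, 0.0], [0.0, 0.0, -1.0]]
contact_force: [-0.1, 0.6, -0.5]
finger_gap: 0.352
finger_force: 0.0
```

```bash
python3 - <<'E'
from h import *
st=telemetry.state();print(st['time_s'],st['tool_pos'],st['tool_rot'].round(3),st['q'].round(2),st['contact_force'],st['finger_gap'])
Z=dict(gauge=.026,star=.05,crank=.06,peg=.112,stop=.066,tab=.085,nose=.042)
im,c=snap("wrist","w1.png"); print(-c[2].T@c[3])
for k,z in Z.items():
    for r in imaging.boxes_of("wrist",k)[:2]: print(k,np.round(r["point"]),round(r["p"],2),back(c,r["point"],z).round(3))
np.savez("w1.npz",**dict(zip("KDRt",c)))
E
```

```text
4.2 [ 0.58182781 -0.0976794   0.30309921] [[-0.938  0.347 -0.   ]
 [ 0.347  0.938  0.   ]
 [ 0.     0.    -1.   ]] [ 0.15  0.66 -0.09  1.29  0.06  1.19  1.28] [-0.07742577  0.64765172 -0.49119618] 0.35168577480254254
[ 0.52043123 -0.07587091  0.449902  ]
gauge [160. 301.] 0.89 [ 0.528 -0.101  0.026]
star [164. 356.] 0.96 [ 0.553 -0.046  0.05 ]
crank [127. 336.] 0.74 [ 0.509 -0.054  0.06 ]
peg [126. 340.] 0.8 [ 0.511 -0.053  0.112]
stop [201. 400.] 0.62 [ 0.604 -0.015  0.066]
tab [174. 236.] 0.72 [ 0.517 -0.162  0.085]
tab [128. 338.] 0.68 [ 0.512 -0.054  0.085]
```

View pics/w1.png

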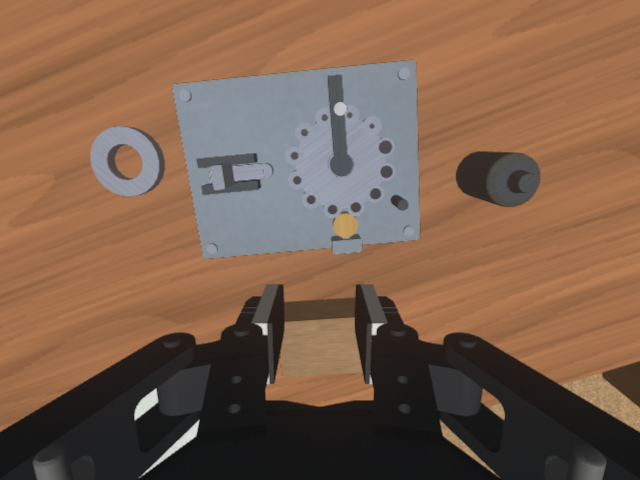

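The wrist view shows the plate corners at px (174,85), (415,61), (420,239), (204,258). The hub is at (342,163), the peg top at (340,108), the post top near (398,200) and the tab top near (217,176).

```bash
cat > g.py <<'E'
from h import *
from scipy.optimize import least_squares
def G(p,P):
    c,s=np.cos(p[2]),np.sin(p[2]); P=np.array(P,float)
    return np.column_stack([p[0]+c*P[:,0]-s*P[:,1],p[1]+s*P[:,0]+c*P[:,1],P[:,2]])
def local(q): a=np.radians(60)+q; return [.05*np.cos(a),.05*np.sin(a),.112]
E
python3 - <<'E'
from g import *
d=np.load("w1.npz"); c=tuple(d[k] for k in "KDRt")
px=np.array([(174,85),(415,61),(420,239),(204,258),(340,108),(398,200)],float)
s=np.radians(52)
for n in range(2,7):
    P=[(-.1,-.175,.026),(-.1,.09,.026),(.1,.09,.026),(.1,-.175,.026),local(n*np.pi/6),(.078*np.cos(s),.078*np.sin(s),.066)]
    r=least_squares(lambda p:(proj(c,G(p,P))-px).ravel(),[.55,-.05,-.3])
    print(n,r.x.round(4),np.degrees(r.x[2]).round(2),r.cost.round(1),r.fun.round(1))
    if r.cost<60:
        p=r.x; np.save("gp.npy",p); peg=G(p,[local(n*np.pi/6)])[0]; print("peg",peg,"crank dir",np.degrees(p[2])+60+30*n)
        print("tab top px pred", proj(c,G(p,[(0,y/1000,.092) for y in (-120,-100,-80)])))
        print("peg by ray",back(c,(108,340),.112),"tab mid top by ray (gauge)", (back(c,(176,217),.092)[:2]-p[:2])@np.array([[np.cos(p[2]),-np.sin(p[2])],[np.sin(p[2]),np.cos(p[2])]]))
E
```

```text
2 [ 0.537  -0.0697 -0.23  ] -13.18 1203.2 [-16.7  -1.1 -12.  -10.9  -6.   -5.8  -7.6   1.5  37.4  17.7  -4.4  -2.2]
3 [ 0.5423 -0.0666 -0.2446] -14.01 345.9 [-11.1   0.   -6.2  -5.7  -3.4  -1.5  -5.    2.7  20.8   3.6  -0.7   2.3]
4 [ 0.5455 -0.0611 -0.2609] -14.95 39.0 [-4.3 -1.9  1.2 -3.2  0.4  0.8 -1.6  1.5 -0.3  0.1  4.4  4.4]
peg [ 0.4972045 -0.0482535  0.112    ] crank dir 165.0535285202385
tab top px pred [[219.21541644 177.00801236]
 [239.64609033 175.04693505]
 [260.13304672 173.08028029]]
peg by ray [ 0.49719952 -0.04792995  0.112     ] tab mid top by ray (gauge) [-0.00115477 -0.12197837]
5 [ 0.5457 -0.0549 -0.2748] -15.74 376.1 [  1.9  -6.4   8.3  -4.1   4.3   0.3   1.7  -1.9 -20.7   8.2   9.5   3.4]
6 [ 0.5429 -0.0497 -0.2826] -16.19 1300.5 [  5.6 -12.4  13.1  -8.    7.2  -2.7   3.8  -6.4 -35.   25.9  13.2  -0.3]
```

Call:
{"api": "arm_command", "payload": {
  "steps": [
    {"x": 0.02,"y": 0.0035,"z": 0.028,"wx": 0,"wy": 0,"wz": -0.0234,"gripper": 0.035},
    {"x": 0.02,"y": 0.0035,"z": 0.028,"wx": 0,"wy": 0,"wz": -0.0234,"gripper": 0.035},
    {"x": 0.02,"y": 0.0035,"z": 0.028,"wx": 0,"wy": 0,"wz": -0.0234,"gripper": 0.035},
    {"x": 0.02,"y": 0.0035,"z": 0.028,"wx": 0,"wy": 0,"wz": -0.0234,"gripper": 0.035},
    {"x": 0.017,"y": 0.0035,"z": 0.028,"wx": 0,"wy": 0,"wz": 0,"gripper": 0.035},
    {"x": 0,"y": 0,"z": 0,"wx": 0,"wy": 0,"wz": 0,"gripper": 0.035},
    {"x": 0,"y": 0,"z": 0,"wx": 0,"wy": 0,"wz": 0,"gripper": 0.035},
    {"x": 0,"y": 0,"z": 0,"wx": 0,"wy": 0,"wz": 0,"gripper": 0.035}
  ]
}}

```text
time_s: 5.27
tool_pos: [0.4959, -0.0524, 0.1639]
tool_rot: [[-0.966, 0.258, 0.001], [0.258, 0.966, -0.0], [-0.001, -0.0, -1.0]]
contact_force: [0.3, 0.4, 0.6]
finger_gap: 0.404
finger_force: 0.0
```

```bash
python3 - <<'E'
from h import *
st=telemetry.state();print(st['time_s'],st['tool_pos'],st['tool_rot'].round(3),st['q'].round(2),st['contact_force'],st['finger_gap'])
im,c=snap("wrist","w2.png"); 
for k,z in dict(peg=.112,stop=.066,star=.05).items():
    for r in imaging.boxes_of("wrist",k)[:2]: print(k,np.round(r["point"]),round(r["p"],2),back(c,r["point"],z).round(4))
np.savez("w2.npz",**dict(zip("KDRt",c)))
E
```

```text
5.2667 [ 0.49589566 -0.05241018  0.16391704] [[-0.966  0.258  0.001]
 [ 0.258  0.966 -0.   ]
 [-0.001 -0.    -1.   ]] [ 0.1   0.69 -0.1   1.84  0.11  0.61  1.24] [0.27660007 0.3606092  0.5698327 ] 0.4040539478942966
peg [261. 330.] 0.75 [ 0.4958 -0.047   0.112 ]
star [282. 318.] 0.63 [ 0.53   -0.0631  0.05  ]
```

View pics/w2.png

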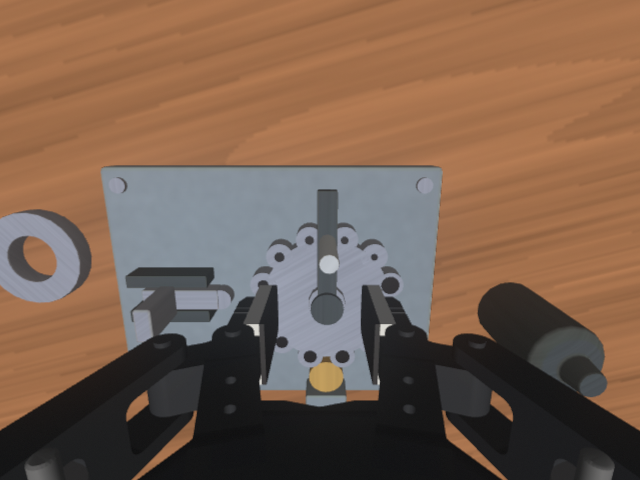

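Crank bar is upright in the picture, with the peg top at px (329,264), plate corners at (103,167) and (442,167), and the hub at (327,308).

```bash
python3 - <<'E'
from g import *
L=lambda f:(lambda d:tuple(d[k] for k in "KDRt"))(np.load(f))
c1,c2=L("w1.npz"),L("w2.npz"); s=np.radians(52)
A,B,C,D=(-.1,-.175,.026),(-.1,.09,.026),(.1,.09,.026),(.1,-.175,.026);peg=local(4*np.pi/6)
P1=[A,B,C,D,peg];x1=np.array([(174,85),(415,61),(420,239),(204,258),(340,108)],float)
P2=[A,B,peg];x2=np.array([(103,167),(442,167),(329,264)],float)
r=least_squares(lambda p:np.vstack([proj(c1,G(p,P1))-x1,proj(c2,G(p,P2))-x2]).ravel(),[.55,-.05,-.26])
p=r.x;np.save("gp.npy",p);print(p,np.degrees(p[2]),r.fun.round(1))
pg=G(p,[peg])[0];print("peg",pg,"ray2",back(c2,(264,329),.112))
st=telemetry.state();R=st["tool_rot"];print("tool shift",R.T@(back(c2,(264,329),.092*0+.112)-st["tool_pos"]), "ang",np.degrees(np.arctan2(R[1,0],R[0,0])))
E
```

```text
[ 0.54656678 -0.06054634 -0.26191265] -15.006489408615 [-3.3 -1.3  2.1 -2.3  1.1  1.5 -0.9  2.   0.8  1.1 -4.2  0.   2.9  0.
  1.   0.8]
peg [ 0.49827195 -0.04759991  0.112     ] ray2 [ 0.49764773 -0.04800828  0.112     ]
tool shift [-0.00071388  0.00477662  0.05181917] ang 165.01250992119284
```

Call:
{"api": "arm_command", "payload": {
  "steps": [
    {"x": -0.001,"y": 0.0047,"z": 0.0,"wx": 0,"wy": 0,"wz": 0,"gripper": 0.035},
    {"x": 0,"y": 0,"z": 0.018,"wx": 0,"wy": 0,"wz": 0,"gripper": 0.035},
    {"x": 0,"y": 0,"z": 0.018,"wx": 0,"wy": 0,"wz": 0,"gripper": 0.035},
    {"x": 0,"y": 0,"z": 0.018,"wx": 0,"wy": 0,"wz": 0,"gripper": 0.035},
    {"x": 0,"y": 0,"z": 0.018,"wx": 0,"wy": 0,"wz": 0,"gripper": 0.03},
    {"x": 0,"y": 0,"z": 0,"wx": 0,"wy": 0,"wz": 0,"gripper": 0.02},
    {"x": 0,"y": 0,"z": 0,"wx": 0,"wy": 0,"wz": 0,"gripper": 0.0145},
    {"x": 0,"y": 0,"z": 0,"wx": 0,"wy": 0,"wz": 0,"gripper": 0.0145},
    {"x": 0,"y": 0,"z": 0,"wx": 0,"wy": 0,"wz": 0,"gripper": 0.0145},
    {"x": 0,"y": 0,"z": 0,"wx": 0,"wy": 0,"wz": 0,"gripper": 0.0145}
  ]
}}

```text
time_s: 6.3
tool_pos: [0.4976, -0.0479, 0.0921]
tool_rot: [[-0.966, 0.258, 0.001], [0.258, 0.966, -0.0], [-0.001, 0.0, -1.0]]
contact_force: [0.2, 0.1, 0.1]
finger_gap: 0.166
finger_force: 0.0
```

```bash
python3 - <<'E'
from h import *
st=telemetry.state();R=st["tool_rot"];print(st['time_s'],st['tool_pos'],R.T@st['contact_force'],st['wrist_torque'],st['finger_gap'],st['finger_force'],st['q'].round(2))
E
```

```text
6.3 [ 0.49763553 -0.04793172  0.09212221] [-0.16792199  0.12397704 -0.14760458] [ 0.01757096 -0.01090345 -0.04666469] 0.1663302801945937 0.0 [ 0.07  0.82 -0.07  1.9   0.13  0.43  1.21]
```

Call:
{"api": "arm_command", "payload": {
  "steps": [
    {"x": -7e-05,"y": 0.00262,"z": 0,"wx": 0,"wy": 0,"wz": 0.0524,"gripper": 0.0145},
    {"x": -7e-05,"y": 0.00262,"z": 0,"wx": 0,"wy": 0,"wz": 0.0524,"gripper": 0.0145},
    {"x": -7e-05,"y": 0.00262,"z": 0,"wx": 0,"wy": 0,"wz": 0.0524,"gripper": 0.0145},
    {"x": -7e-05,"y": 0.00262,"z": 0,"wx": 0,"wy": 0,"wz": 0.0524,"gripper": 0.0145},
    {"x": -7e-05,"y": 0.00262,"z": 0,"wx": 0,"wy": 0,"wz": 0.0524,"gripper": 0.0145},
    {"x": -7e-05,"y": 0.00262,"z": 0,"wx": 0,"wy": 0,"wz": 0.0524,"gripper": 0.0145},
    {"x": -7e-05,"y": 0.00262,"z": 0,"wx": 0,"wy": 0,"wz": 0.0524,"gripper": 0.0145},
    {"x": -7e-05,"y": 0.00262,"z": 0,"wx": 0,"wy": 0,"wz": 0.0524,"gripper": 0.0145},
    {"x": -7e-05,"y": 0.00262,"z": 0,"wx": 0,"wy": 0,"wz": 0.0524,"gripper": 0.0145},
    {"x": -7e-05,"y": 0.00262,"z": 0,"wx": 0,"wy": 0,"wz": 0.0524,"gripper": 0.0145}
  ]
}}

```text
time_s: 7.13
tool_pos: [0.5108, -0.025, 0.0919]
tool_rot: [[-0.706, 0.709, 0.001], [0.709, 0.706, 0.0], [-0.001, 0.001, -1.0]]
contact_force: [-1.2, -0.1, 0.5]
finger_gap: 0.17
finger_force: 0.0
```

```bash
cat > s.py <<'E'
from h import *
p=np.load("gp.npy")
st=telemetry.state();R=np.array(st["tool_rot"]);X=st['tool_pos'];d=X[:2]-p[:2]
print("t",st['time_s'],"pos",X.round(4),"F tool",(R.T@st['contact_force']).round(1),"Tz",st['wrist_torque'].round(2),"gap",round(st['finger_gap']*.0854,4),st['finger_force'])
print("yaw q",np.degrees(np.arctan2(R[1,0],R[0,0])-p[2]).round(2)-60,"pos q",np.degrees(np.arctan2(d[1],d[0])-p[2]).round(2)-60,"r",np.hypot(*d).round(4))
E
python3 s.py
```

```text
t 7.1333 pos [ 0.5108 -0.025   0.0919] F tool [ 0.8 -0.9 -0.5] Tz [0.03 0.05 0.02] gap 0.0145 0.0
yaw q 89.88 pos q 90.22999999999999 r 0.0504
```

Call:
{"api": "arm_command", "payload": {
  "steps": [
    {"x": -7e-05,"y": 0.00262,"z": 0,"wx": 0,"wy": 0,"wz": 0.0524,"gripper": 0.0145},
    {"x": -7e-05,"y": 0.00262,"z": 0,"wx": 0,"wy": 0,"wz": 0.0524,"gripper": 0.0145},
    {"x": -7e-05,"y": 0.00262,"z": 0,"wx": 0,"wy": 0,"wz": 0.0524,"gripper": 0.0145},
    {"x": -7e-05,"y": 0.00262,"z": 0,"wx": 0,"wy": 0,"wz": 0.0524,"gripper": 0.0145},
    {"x": -7e-05,"y": 0.00262,"z": 0,"wx": 0,"wy": 0,"wz": 0.0524,"gripper": 0.0145},
    {"x": -7e-05,"y": 0.00262,"z": 0,"wx": 0,"wy": 0,"wz": 0.0524,"gripper": 0.0145},
    {"x": -7e-05,"y": 0.00262,"z": 0,"wx": 0,"wy": 0,"wz": 0.0524,"gripper": 0.0145},
    {"x": -7e-05,"y": 0.00262,"z": 0,"wx": 0,"wy": 0,"wz": 0.0524,"gripper": 0.0145},
    {"x": -7e-05,"y": 0.00262,"z": 0,"wx": 0,"wy": 0,"wz": 0.0524,"gripper": 0.0145},
    {"x": -7e-05,"y": 0.00262,"z": 0,"wx": 0,"wy": 0,"wz": 0.0524,"gripper": 0.0145},
    {"x": -7e-05,"y": 0.00262,"z": 0,"wx": 0,"wy": 0,"wz": 0.0524,"gripper": 0.0145},
    {"x": -7e-05,"y": 0.00262,"z": 0,"wx": 0,"wy": 0,"wz": 0.0524,"gripper": 0.0145},
    {"x": -7e-05,"y": 0.00262,"z": 0,"wx": 0,"wy": 0,"wz": 0.0524,"gripper": 0.0145},
    {"x": -7e-05,"y": 0.00262,"z": 0,"wx": 0,"wy": 0,"wz": 0.0524,"gripper": 0.0145},
    {"x": -7e-05,"y": 0.00262,"z": 0,"wx": 0,"wy": 0,"wz": 0.0524,"gripper": 0.0145},
    {"x": -7e-05,"y": 0.00262,"z": 0,"wx": 0,"wy": 0,"wz": 0.0524,"gripper": 0.0145},
    {"x": -7e-05,"y": 0.00262,"z": 0,"wx": 0,"wy": 0,"wz": 0.0524,"gripper": 0.0145},
    {"x": -7e-05,"y": 0.00262,"z": 0,"wx": 0,"wy": 0,"wz": 0.0524,"gripper": 0.0145},
    {"x": -7e-05,"y": 0.00262,"z": 0,"wx": 0,"wy": 0,"wz": 0.0524,"gripper": 0.0145}
  ]
}}

```text
time_s: 8.72
tool_pos: [0.5569, -0.0119, 0.0919]
tool_rot: [[0.211, 0.978, 0.002], [0.978, -0.211, 0.0], [0.001, 0.002, -1.0]]
contact_force: [4.7, -2.1, -2.8]
finger_gap: 0.172
finger_force: 2.2
```

```bash
python3 s.py
```

```text
t 8.7167 pos [ 0.5569 -0.0119  0.0919] F tool [-1.1  5.   2.8] Tz [-0.35 -0.92 -0.01] gap 0.0146 2.2173701226711273
yaw q 32.83 pos q 33.05 r 0.0497
```

Call:
{"api": "arm_command", "payload": {
  "steps": [
    {"x": -7e-05,"y": 0.00262,"z": 0,"wx": 0,"wy": 0,"wz": 0.0524,"gripper": 0.0145},
    {"x": -7e-05,"y": 0.00262,"z": 0,"wx": 0,"wy": 0,"wz": 0.0524,"gripper": 0.0145},
    {"x": -7e-05,"y": 0.00262,"z": 0,"wx": 0,"wy": 0,"wz": 0.0524,"gripper": 0.0145},
    {"x": -7e-05,"y": 0.00262,"z": 0,"wx": 0,"wy": 0,"wz": 0.0524,"gripper": 0.0145},
    {"x": -7e-05,"y": 0.00262,"z": 0,"wx": 0,"wy": 0,"wz": 0.0524,"gripper": 0.0145},
    {"x": -7e-05,"y": 0.00262,"z": 0,"wx": 0,"wy": 0,"wz": 0.0524,"gripper": 0.0145},
    {"x": -7e-05,"y": 0.00262,"z": 0,"wx": 0,"wy": 0,"wz": 0.0524,"gripper": 0.0145},
    {"x": -7e-05,"y": 0.00262,"z": 0,"wx": 0,"wy": 0,"wz": 0.0524,"gripper": 0.0145},
    {"x": 0,"y": 0.0013,"z": 0,"wx": 0,"wy": 0,"wz": 0.0262,"gripper": 0.0145},
    {"x": 0,"y": 0.0013,"z": 0,"wx": 0,"wy": 0,"wz": 0.0262,"gripper": 0.0145},
    {"x": 0,"y": 0,"z": 0,"wx": 0,"wy": 0,"wz": 0,"gripper": 0.0145},
    {"x": 0,"y": 0,"z": 0,"wx": 0,"wy": 0,"wz": 0,"gripper": 0.0145}
  ]
}}

```text
time_s: 9.72
tool_pos: [0.5778, -0.0224, 0.0917]
tool_rot: [[0.63, 0.777, 0.002], [0.777, -0.63, -0.001], [0.001, 0.002, -1.0]]
contact_force: [5.2, -3.4, 1.8]
finger_gap: 0.164
finger_force: 3.0
```

```bash
python3 s.py
```

```text
t 9.7167 pos [ 0.5778 -0.0224  0.0917] F tool [ 0.7  6.2 -1.8] Tz [-0.69 -1.12 -0.01] gap 0.014 2.9812252521514893
yaw q 5.969999999999999 pos q 5.659999999999997 r 0.0493
```

Call:
{"api": "arm_command", "payload": {
  "steps": [
    {"x": 0,"y": 0.00087,"z": 0,"wx": 0,"wy": 0,"wz": 0.0175,"gripper": 0.0145},
    {"x": 0,"y": 0.00087,"z": 0,"wx": 0,"wy": 0,"wz": 0.0175,"gripper": 0.0145},
    {"x": 0,"y": 0.00087,"z": 0,"wx": 0,"wy": 0,"wz": 0.0175,"gripper": 0.0145},
    {"x": 0,"y": 0.00087,"z": 0,"wx": 0,"wy": 0,"wz": 0.0175,"gripper": 0.0145},
    {"x": 0,"y": 0,"z": 0,"wx": 0,"wy": 0,"wz": 0,"gripper": 0.0145},
    {"x": 0,"y": 0,"z": 0,"wx": 0,"wy": 0,"wz": 0,"gripper": 0.0145}
  ]
}}

```text
time_s: 10.22
tool_pos: [0.5794, -0.0241, 0.091]
tool_rot: [[0.683, 0.731, -0.001], [0.731, -0.683, 0.0], [-0.001, -0.001, -1.0]]
contact_force: [-0.3, -0.3, -0.0]
finger_gap: 0.171
finger_force: 0.0
```

```bash
python3 s.py
```

```text
t 10.2167 pos [ 0.5794 -0.0241  0.091 ] F tool [-0.4  0.   0. ] Tz [ 0.04  0.06 -0.01] gap 0.0146 0.0
yaw q 1.9500000000000028 pos q 3.020000000000003 r 0.0491
```

Call:
{"api": "arm_command", "payload": {
  "steps": [
    {"x": 0,"y": 0.0005,"z": 0,"wx": 0,"wy": 0,"wz": 0,"gripper": 0.0145},
    {"x": 0,"y": 0.0005,"z": 0,"wx": 0,"wy": 0,"wz": 0,"gripper": 0.0145},
    {"x": 0,"y": 0,"z": 0,"wx": 0,"wy": 0,"wz": 0,"gripper": 0.0145}
  ]
}}

```text
time_s: 10.47
tool_pos: [0.5804, -0.025, 0.0912]
tool_rot: [[0.683, 0.731, -0.0], [0.731, -0.683, -0.0], [-0.0, -0.0, -1.0]]
contact_force: [0.0, 0.3, 0.3]
finger_gap: 0.171
finger_force: 0.0
```

```bash
python3 s.py
```

```text
t 10.4667 pos [ 0.5804 -0.025   0.0912] F tool [ 0.2 -0.2 -0.3] Tz [ 0.02 -0.04  0.  ] gap 0.0146 0.0
yaw q 1.9500000000000028 pos q 1.4299999999999997 r 0.0491
```

Call:
{"api": "arm_command", "payload": {
  "steps": [
    {"x": 0,"y": 0.0005,"z": 0,"wx": 0,"wy": 0,"wz": 0,"gripper": 0.0145},
    {"x": 0,"y": 0.0003,"z": 0,"wx": 0,"wy": 0,"wz": 0,"gripper": 0.0145},
    {"x": 0,"y": 0,"z": 0,"wx": 0,"wy": 0,"wz": 0,"gripper": 0.0145}
  ]
}}

```text
time_s: 10.72
tool_pos: [0.5809, -0.0253, 0.0912]
tool_rot: [[0.683, 0.731, -0.0], [0.731, -0.683, 0.0], [-0.0, -0.0, -1.0]]
contact_force: [-0.8, 0.6, 1.4]
finger_gap: 0.17
finger_force: 0.8
```

```bash
python3 s.py
```

```text
t 10.7167 pos [ 0.5809 -0.0253  0.0912] F tool [-0.1 -1.  -1.4] Tz [0.22 0.29 0.01] gap 0.0145 0.7829139567911625
yaw q 1.9500000000000028 pos q 0.75 r 0.0492
```

Call:
{"api": "arm_command", "payload": {
  "steps": [
    {"x": 0,"y": 0.0004,"z": 0,"wx": 0,"wy": 0,"wz": 0,"gripper": 0.0145},
    {"x": 0,"y": 0,"z": 0,"wx": 0,"wy": 0,"wz": 0,"gripper": 0.0145},
    {"x": 0,"y": 0,"z": 0,"wx": 0,"wy": 0,"wz": 0,"gripper": 0.0145}
  ]
}}

```text
time_s: 10.97
tool_pos: [0.581, -0.0254, 0.0911]
tool_rot: [[0.683, 0.731, -0.001], [0.731, -0.683, 0.0], [-0.0, -0.001, -1.0]]
contact_force: [-3.8, 3.2, 2.0]
finger_gap: 0.168
finger_force: 2.7
```

```bash
python3 s.py
```

```text
t 10.9667 pos [ 0.581  -0.0254  0.0911] F tool [-0.2 -5.  -2. ] Tz [ 0.7   0.91 -0.02] gap 0.0143 2.6674092561006546
yaw q 1.9500000000000028 pos q 0.5700000000000003 r 0.0492
```

Call:
{"api": "arm_command", "payload": {
  "steps": [
    {"x": 0,"y": 0.0003,"z": 0,"wx": 0,"wy": 0,"wz": 0,"gripper": 0.0145},
    {"x": 0,"y": 0.0002,"z": 0,"wx": 0,"wy": 0,"wz": 0,"gripper": 0.0145},
    {"x": 0,"y": 0,"z": 0,"wx": 0,"wy": 0,"wz": 0,"gripper": 0.0145},
    {"x": 0,"y": 0,"z": 0,"wx": 0,"wy": 0,"wz": 0,"gripper": 0.0145}
  ]
}}

```text
time_s: 11.3
tool_pos: [0.5811, -0.0255, 0.0911]
tool_rot: [[0.683, 0.731, -0.001], [0.731, -0.683, 0.001], [-0.0, -0.002, -1.0]]
contact_force: [-6.7, 4.5, 4.1]
finger_gap: 0.17
finger_force: 4.0
```

```bash
python3 s.py
```

```text
t 11.3 pos [ 0.5811 -0.0255  0.0911] F tool [-1.2 -8.  -4.1] Tz [ 1.11  1.37 -0.03] gap 0.0145 3.9517195522785187
yaw q 1.9600000000000009 pos q 0.45000000000000284 r 0.0492
```

Call:
{"api": "arm_command", "payload": {
  "steps": [
    {"x": 0,"y": 0.0002,"z": 0,"wx": 0,"wy": 0,"wz": 0,"gripper": 0.0145},
    {"x": 0,"y": 0,"z": 0,"wx": 0,"wy": 0,"wz": 0,"gripper": 0.0145},
    {"x": 0,"y": 0,"z": 0,"wx": 0,"wy": 0,"wz": 0,"gripper": 0.0145},
    {"x": 0,"y": 0,"z": 0,"wx": 0,"wy": 0,"wz": 0,"gripper": 0.0145}
  ]
}}

```text
time_s: 11.63
tool_pos: [0.5811, -0.0255, 0.0911]
tool_rot: [[0.683, 0.731, -0.002], [0.731, -0.683, 0.001], [-0.0, -0.002, -1.0]]
contact_force: [-6.9, 5.2, 3.9]
finger_gap: 0.173
finger_force: 4.5
```

```bash
python3 s.py
```

```text
t 11.6333 pos [ 0.5811 -0.0255  0.0911] F tool [-0.9 -8.6 -3.9] Tz [1.21 1.55 0.06] gap 0.0148 4.476069062948227
yaw q 1.9600000000000009 pos q 0.3999999999999986 r 0.0492
```

Call:
{"api": "arm_command", "payload": {
  "steps": [
    {"x": 0,"y": 0.0002,"z": 0,"wx": 0,"wy": 0,"wz": 0,"gripper": 0.0145},
    {"x": 0,"y": 0,"z": 0,"wx": 0,"wy": 0,"wz": 0,"gripper": 0.0145},
    {"x": 0,"y": 0,"z": 0,"wx": 0,"wy": 0,"wz": 0,"gripper": 0.0145},
    {"x": 0,"y": 0,"z": 0,"wx": 0,"wy": 0,"wz": 0,"gripper": 0.0145},
    {"x": 0,"y": 0,"z": 0,"wx": 0,"wy": 0,"wz": 0,"gripper": 0.0145},
    {"x": 0,"y": 0,"z": 0,"wx": 0,"wy": 0,"wz": 0,"gripper": 0.0145},
    {"x": 0,"y": 0,"z": 0,"wx": 0,"wy": 0,"wz": 0,"gripper": 0.0145},
    {"x": 0,"y": 0,"z": 0,"wx": 0,"wy": 0,"wz": 0,"gripper": 0.0145}
  ]
}}

```text
time_s: 12.3
tool_pos: [0.5811, -0.0256, 0.0911]
tool_rot: [[0.683, 0.731, -0.002], [0.731, -0.683, 0.001], [-0.0, -0.002, -1.0]]
contact_force: [-8.1, 5.9, 4.9]
finger_gap: 0.169
finger_force: 5.0
```

```bash
python3 s.py
```

```text
t 12.3 pos [ 0.5811 -0.0256  0.0911] F tool [ -1.2 -10.   -4.9] Tz [1.37 1.74 0.01] gap 0.0144 5.004459321498871
yaw q 1.9600000000000009 pos q 0.3400000000000034 r 0.0492
```

Call:
{"api": "arm_command", "payload": {
  "steps": [
    {"x": 0,"y": 0,"z": 0,"wx": 0,"wy": 0,"wz": 0,"gripper": 0.0145},
    {"x": 0,"y": 0,"z": 0,"wx": 0,"wy": 0,"wz": 0,"gripper": 0.0145},
    {"x": 0,"y": 0,"z": 0,"wx": 0,"wy": 0,"wz": 0,"gripper": 0.0145},
    {"x": 0,"y": 0,"z": 0,"wx": 0,"wy": 0,"wz": 0,"gripper": 0.0145},
    {"x": 0,"y": 0,"z": 0,"wx": 0,"wy": 0,"wz": 0,"gripper": 0.0145},
    {"x": 0,"y": 0,"z": 0,"wx": 0,"wy": 0,"wz": 0,"gripper": 0.0145},
    {"x": 0,"y": 0,"z": 0,"wx": 0,"wy": 0,"wz": 0,"gripper": 0.0145},
    {"x": 0,"y": 0,"z": 0,"wx": 0,"wy": 0,"wz": 0,"gripper": 0.0145},
    {"x": 0,"y": 0,"z": 0,"wx": 0,"wy": 0,"wz": 0,"gripper": 0.0145},
    {"x": 0,"y": 0,"z": 0,"wx": 0,"wy": 0,"wz": 0,"gripper": 0.0145},
    {"x": 0,"y": 0,"z": 0,"wx": 0,"wy": 0,"wz": 0,"gripper": 0.0145},
    {"x": 0,"y": 0,"z": 0,"wx": 0,"wy": 0,"wz": 0,"gripper": 0.0145}
  ]
}}

```text
time_s: 13.3
tool_pos: [0.5811, -0.0255, 0.0911]
tool_rot: [[0.683, 0.731, -0.002], [0.731, -0.683, 0.001], [-0.0, -0.002, -1.0]]
contact_force: [-8.6, 6.1, 4.9]
finger_gap: 0.169
finger_force: 5.0
```

Call:
{"api": "arm_command", "payload": {
  "steps": [
    {"x": 0,"y": -0.0014,"z": 0,"wx": 0,"wy": 0,"wz": 0,"gripper": 0.0145},
    {"x": 0,"y": -0.0015,"z": 0,"wx": 0,"wy": 0,"wz": 0,"gripper": 0.0145},
    {"x": 0,"y": 0,"z": 0,"wx": 0,"wy": 0,"wz": 0,"gripper": 0.0145}
  ]
}}

```text
time_s: 13.55
tool_pos: [0.58, -0.0245, 0.0913]
tool_rot: [[0.683, 0.731, 0.001], [0.731, -0.683, -0.001], [0.0, 0.001, -1.0]]
contact_force: [-0.5, 0.0, 0.6]
finger_gap: 0.17
finger_force: 0.0
```

```bash
python3 s.py
```

```text
t 13.55 pos [ 0.58   -0.0245  0.0913] F tool [-0.3 -0.4 -0.6] Tz [-0.05 -0.02  0.01] gap 0.0145 0.0
yaw q 1.9399999999999977 pos q 2.200000000000003 r 0.0492
```

Held about 10 N for 1.6 s. Now the first click back.

Call:
{"api": "arm_command", "payload": {
  "steps": [
    {"x": -3e-05,"y": -0.00174,"z": 0,"wx": 0,"wy": 0,"wz": -0.0349,"gripper": 0.0145},
    {"x": -3e-05,"y": -0.00174,"z": 0,"wx": 0,"wy": 0,"wz": -0.0349,"gripper": 0.0145},
    {"x": -3e-05,"y": -0.00174,"z": 0,"wx": 0,"wy": 0,"wz": -0.0349,"gripper": 0.0145},
    {"x": -3e-05,"y": -0.00174,"z": 0,"wx": 0,"wy": 0,"wz": -0.0349,"gripper": 0.0145},
    {"x": -3e-05,"y": -0.00174,"z": 0,"wx": 0,"wy": 0,"wz": -0.0349,"gripper": 0.0145},
    {"x": -3e-05,"y": -0.00174,"z": 0,"wx": 0,"wy": 0,"wz": -0.0349,"gripper": 0.0145},
    {"x": -3e-05,"y": -0.00174,"z": 0,"wx": 0,"wy": 0,"wz": -0.0349,"gripper": 0.0145},
    {"x": -3e-05,"y": -0.00174,"z": 0,"wx": 0,"wy": 0,"wz": -0.0349,"gripper": 0.0145},
    {"x": -3e-05,"y": -0.00174,"z": 0,"wx": 0,"wy": 0,"wz": -0.0349,"gripper": 0.0145},
    {"x": -3e-05,"y": -0.00174,"z": 0,"wx": 0,"wy": 0,"wz": -0.0349,"gripper": 0.0145},
    {"x": -3e-05,"y": -0.00174,"z": 0,"wx": 0,"wy": 0,"wz": -0.0349,"gripper": 0.0145},
    {"x": -3e-05,"y": -0.00174,"z": 0,"wx": 0,"wy": 0,"wz": -0.0349,"gripper": 0.0145},
    {"x": -3e-05,"y": -0.00174,"z": 0,"wx": 0,"wy": 0,"wz": -0.0349,"gripper": 0.0145},
    {"x": -3e-05,"y": -0.00174,"z": 0,"wx": 0,"wy": 0,"wz": -0.0349,"gripper": 0.0145},
    {"x": 0,"y": 0,"z": 0,"wx": 0,"wy": 0,"wz": 0,"gripper": 0.0145},
    {"x": 0,"y": 0,"z": 0,"wx": 0,"wy": 0,"wz": 0,"gripper": 0.0145},
    {"x": 0,"y": 0,"z": 0,"wx": 0,"wy": 0,"wz": 0,"gripper": 0.0145},
    {"x": 0,"y": 0,"z": 0,"wx": 0,"wy": 0,"wz": 0,"gripper": 0.0145},
    {"x": 0,"y": 0,"z": 0,"wx": 0,"wy": 0,"wz": 0,"gripper": 0.0145}
  ]
}}

```text
time_s: 15.13
tool_pos: [0.5589, -0.0127, 0.0912]
tool_rot: [[0.261, 0.965, 0.0], [0.965, -0.261, -0.0], [-0.0, 0.0, -1.0]]
contact_force: [0.1, -0.6, -0.1]
finger_gap: 0.17
finger_force: 0.0
```

```bash
python3 s.py
```

```text
t 15.1333 pos [ 0.5589 -0.0127  0.0912] F tool [-0.5  0.3  0.1] Tz [-0.   -0.01 -0.02] gap 0.0145 0.0
yaw q 29.909999999999997 pos q 30.560000000000002 r 0.0494
```

Call:
{"api": "arm_command", "payload": {
  "steps": [
    {"x": -3e-05,"y": -0.00174,"z": 0,"wx": 0,"wy": 0,"wz": -0.0349,"gripper": 0.0145},
    {"x": -3e-05,"y": -0.00174,"z": 0,"wx": 0,"wy": 0,"wz": -0.0349,"gripper": 0.0145},
    {"x": -3e-05,"y": -0.00174,"z": 0,"wx": 0,"wy": 0,"wz": -0.0349,"gripper": 0.0145},
    {"x": -3e-05,"y": -0.00174,"z": 0,"wx": 0,"wy": 0,"wz": -0.0349,"gripper": 0.0145},
    {"x": -3e-05,"y": -0.00174,"z": 0,"wx": 0,"wy": 0,"wz": -0.0349,"gripper": 0.0145},
    {"x": -3e-05,"y": -0.00174,"z": 0,"wx": 0,"wy": 0,"wz": -0.0349,"gripper": 0.0145},
    {"x": -3e-05,"y": -0.00174,"z": 0,"wx": 0,"wy": 0,"wz": -0.0349,"gripper": 0.0145},
    {"x": -3e-05,"y": -0.00174,"z": 0,"wx": 0,"wy": 0,"wz": -0.0349,"gripper": 0.0145},
    {"x": -3e-05,"y": -0.00174,"z": 0,"wx": 0,"wy": 0,"wz": -0.0349,"gripper": 0.0145},
    {"x": -3e-05,"y": -0.00174,"z": 0,"wx": 0,"wy": 0,"wz": -0.0349,"gripper": 0.0145},
    {"x": -3e-05,"y": -0.00174,"z": 0,"wx": 0,"wy": 0,"wz": -0.0349,"gripper": 0.0145},
    {"x": -3e-05,"y": -0.00174,"z": 0,"wx": 0,"wy": 0,"wz": -0.0349,"gripper": 0.0145},
    {"x": -3e-05,"y": -0.00174,"z": 0,"wx": 0,"wy": 0,"wz": -0.0349,"gripper": 0.0145},
    {"x": -3e-05,"y": -0.00174,"z": 0,"wx": 0,"wy": 0,"wz": -0.0349,"gripper": 0.0145},
    {"x": -3e-05,"y": -0.00154,"z": 0,"wx": 0,"wy": 0,"wz": -0.0349,"gripper": 0.0145},
    {"x": 0,"y": 0,"z": 0,"wx": 0,"wy": 0,"wz": 0,"gripper": 0.0145},
    {"x": 0,"y": 0,"z": 0,"wx": 0,"wy": 0,"wz": 0,"gripper": 0.0145},
    {"x": 0,"y": 0,"z": 0,"wx": 0,"wy": 0,"wz": 0,"gripper": 0.0145},
    {"x": 0,"y": 0,"z": 0,"wx": 0,"wy": 0,"wz": 0,"gripper": 0.0145},
    {"x": 0,"y": 0,"z": 0,"wx": 0,"wy": 0,"wz": 0,"gripper": 0.0145}
  ]
}}

```text
time_s: 16.8
tool_pos: [0.5333, -0.0125, 0.0912]
tool_rot: [[-0.257, 0.966, 0.0], [0.966, 0.257, -0.0], [-0.0, 0.0, -1.0]]
contact_force: [-0.1, 0.5, -0.7]
finger_gap: 0.17
finger_force: 0.0
```

```bash
python3 s.py
```

```text
t 16.8 pos [ 0.5333 -0.0125  0.0912] F tool [0.5 0.1 0.7] Tz [-0.03 -0.02  0.03] gap 0.0145 0.0
yaw q 59.92 pos q 60.489999999999995 r 0.0498
```

Call:
{"api": "arm_command", "payload": {
  "steps": [
    {"x": -3e-05,"y": -0.00174,"z": 0,"wx": 0,"wy": 0,"wz": -0.0349,"gripper": 0.0145},
    {"x": -3e-05,"y": -0.00174,"z": 0,"wx": 0,"wy": 0,"wz": -0.0349,"gripper": 0.0145},
    {"x": -3e-05,"y": -0.00174,"z": 0,"wx": 0,"wy": 0,"wz": -0.0349,"gripper": 0.0145},
    {"x": -3e-05,"y": -0.00174,"z": 0,"wx": 0,"wy": 0,"wz": -0.0349,"gripper": 0.0145},
    {"x": -3e-05,"y": -0.00174,"z": 0,"wx": 0,"wy": 0,"wz": -0.0349,"gripper": 0.0145},
    {"x": -3e-05,"y": -0.00174,"z": 0,"wx": 0,"wy": 0,"wz": -0.0349,"gripper": 0.0145},
    {"x": -3e-05,"y": -0.00174,"z": 0,"wx": 0,"wy": 0,"wz": -0.0349,"gripper": 0.0145},
    {"x": -3e-05,"y": -0.00174,"z": 0,"wx": 0,"wy": 0,"wz": -0.0349,"gripper": 0.0145},
    {"x": -3e-05,"y": -0.00174,"z": 0,"wx": 0,"wy": 0,"wz": -0.0349,"gripper": 0.0145},
    {"x": -3e-05,"y": -0.00174,"z": 0,"wx": 0,"wy": 0,"wz": -0.0349,"gripper": 0.0145},
    {"x": -3e-05,"y": -0.00174,"z": 0,"wx": 0,"wy": 0,"wz": -0.0349,"gripper": 0.0145},
    {"x": -3e-05,"y": -0.00174,"z": 0,"wx": 0,"wy": 0,"wz": -0.0349,"gripper": 0.0145},
    {"x": -3e-05,"y": -0.00174,"z": 0,"wx": 0,"wy": 0,"wz": -0.0349,"gripper": 0.0145},
    {"x": -3e-05,"y": -0.00174,"z": 0,"wx": 0,"wy": 0,"wz": -0.0349,"gripper": 0.0145},
    {"x": -3e-05,"y": -0.00154,"z": 0,"wx": 0,"wy": 0,"wz": -0.0349,"gripper": 0.0145},
    {"x": 0,"y": 0,"z": 0,"wx": 0,"wy": 0,"wz": 0,"gripper": 0.0145},
    {"x": 0,"y": 0,"z": 0,"wx": 0,"wy": 0,"wz": 0,"gripper": 0.0145},
    {"x": 0,"y": 0,"z": 0,"wx": 0,"wy": 0,"wz": 0,"gripper": 0.0145},
    {"x": 0,"y": 0,"z": 0,"wx": 0,"wy": 0,"wz": 0,"gripper": 0.0145},
    {"x": 0,"y": 0,"z": 0,"wx": 0,"wy": 0,"wz": 0,"gripper": 0.0145}
  ]
}}

```text
time_s: 18.47
tool_pos: [0.511, -0.0252, 0.0912]
tool_rot: [[-0.706, 0.708, 0.0], [0.708, 0.706, -0.0], [-0.0, 0.0, -1.0]]
contact_force: [-0.1, -0.3, 0.1]
finger_gap: 0.173
finger_force: 0.0
```

```bash
python3 s.py
```

```text
t 18.4667 pos [ 0.511  -0.0252  0.0912] F tool [-0.2 -0.3 -0.1] Tz [0.02 0.04 0.03] gap 0.0148 0.0
yaw q 89.91999999999999 pos q 90.15 r 0.0502
```

Call:
{"api": "arm_command", "payload": {
  "steps": [
    {"x": 0,"y": 0,"z": 0,"wx": 0,"wy": 0,"wz": 0,"gripper": 0.03},
    {"x": 0,"y": 0,"z": 0,"wx": 0,"wy": 0,"wz": 0,"gripper": 0.03},
    {"x": 0,"y": 0,"z": -0.02,"wx": 0,"wy": 0,"wz": 0,"gripper": 0.03},
    {"x": 0,"y": 0,"z": -0.03,"wx": 0,"wy": 0,"wz": 0,"gripper": 0.03},
    {"x": 0,"y": 0,"z": -0.03,"wx": 0,"wy": 0,"wz": 0,"gripper": 0.03},
    {"x": -0.022,"y": -0.0237,"z": 0,"wx": 0,"wy": 0,"wz": 0,"gripper": 0},
    {"x": -0.022,"y": -0.0238,"z": 0,"wx": 0,"wy": 0,"wz": 0,"gripper": 0},
    {"x": -0.022,"y": -0.0238,"z": 0,"wx": 0,"wy": 0,"wz": 0,"gripper": 0},
    {"x": -0.022,"y": -0.0238,"z": 0,"wx": 0,"wy": 0,"wz": 0,"gripper": 0},
    {"x": -0.022,"y": -0.0238,"z": 0,"wx": 0,"wy": 0,"wz": 0,"gripper": 0},
    {"x": -0.023,"y": -0.0238,"z": 0,"wx": 0,"wy": 0,"wz": 0,"gripper": 0},
    {"x": 0,"y": 0,"z": 0,"wx": 0,"wy": 0,"wz": 0.1165,"gripper": 0},
    {"x": 0,"y": 0,"z": 0,"wx": 0,"wy": 0,"wz": 0.1165,"gripper": 0},
    {"x": 0,"y": 0,"z": 0,"wx": 0,"wy": 0,"wz": 0.1165,"gripper": 0},
    {"x": 0,"y": 0,"z": 0,"wx": 0,"wy": 0,"wz": 0.1165,"gripper": 0},
    {"x": 0,"y": 0,"z": 0,"wx": 0,"wy": 0,"wz": 0.1165,"gripper": 0},
    {"x": 0,"y": 0,"z": 0,"wx": 0,"wy": 0,"wz": 0.1165,"gripper": 0},
    {"x": 0,"y": 0,"z": 0,"wx": 0,"wy": 0,"wz": 0.1165,"gripper": 0},
    {"x": 0,"y": 0,"z": 0,"wx": 0,"wy": 0,"wz": 0.1165,"gripper": 0},
    {"x": 0,"y": 0,"z": 0,"wx": 0,"wy": 0,"wz": 0.1165,"gripper": 0}
  ]
}}

```text
time_s: 20.13
tool_pos: [0.5038, -0.2202, 0.1712]
tool_rot: [[0.267, 0.964, 0.0], [0.964, -0.267, -0.0], [-0.0, 0.0, -1.0]]
contact_force: [-0.2, 0.2, -0.3]
finger_gap: -0.0
finger_force: 0.0
```

Call:
{"api": "arm_command", "payload": {
  "steps": [
    {"x": 0,"y": 0,"z": 0,"wx": 0,"wy": 0,"wz": 0,"gripper": 0},
    {"x": 0,"y": 0,"z": 0,"wx": 0,"wy": 0,"wz": 0,"gripper": 0}
  ]
}}

```text
time_s: 20.3
tool_pos: [0.5038, -0.2201, 0.1711]
tool_rot: [[0.258, 0.966, -0.0], [0.966, -0.258, -0.0], [-0.0, -0.0, -1.0]]
contact_force: [0.4, 1.3, -0.2]
finger_gap: -0.0
finger_force: 0.0
```

```bash
python3 s.py; python3 - <<'E'
from h import *
st=telemetry.state(); im,c=snap("wrist","w3.png");np.savez("w3.npz",**dict(zip("KDRt",c)))
p=np.load("gp.npy");Rg=np.array([[np.cos(p[2]),-np.sin(p[2])],[np.sin(p[2]),np.cos(p[2])]])
print("tool in gauge",(st["tool_pos"][:2]-p[:2])@Rg)
for k,z in dict(tab=.085,peg=.112).items():
    for r in imaging.boxes_of("wrist",k)[:2]: print(k,np.round(r["point"]),round(r["p"],2),(back(c,r["point"],z)[:2]-p[:2])@Rg)
E
```

```text
t 20.3 pos [ 0.5038 -0.2201  0.1711] F tool [1.3 0.  0.2] Tz [ 0.   -0.04  0.01] gap -0.0 0.0
yaw q 30.069999999999993 pos q -150.0 r 0.1651
tool in gauge [ 1.26328317e-05 -1.65136771e-01]
tab [162. 321.] 0.8 [ 0.00120002 -0.11128552]
tab [115. 318.] 0.72 [-0.00073808 -0.08310194]
```

View pics/w3.png

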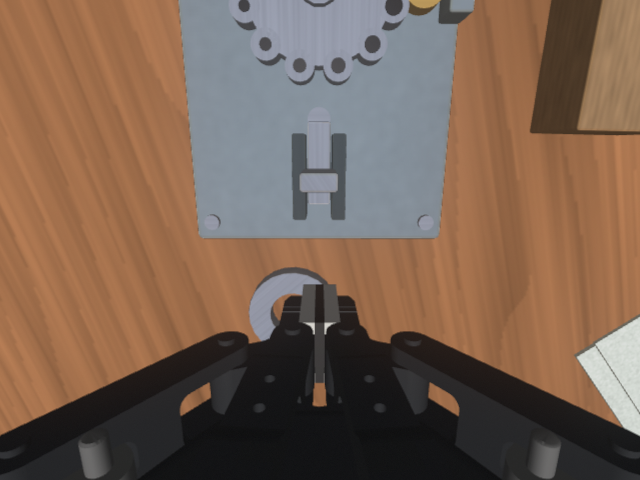

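The shut fingers are in line with the tab, whose top spans px (300–338, 173–192). The nose at (318,112) faces the valley between two lobes.

```bash
python3 - <<'E'
from g import *
p=np.load("gp.npy");Rg=np.array([[np.cos(p[2]),-np.sin(p[2])],[np.sin(p[2]),np.cos(p[2])]])
d=np.load("w3.npz"); c=tuple(d[k] for k in "KDRt")
for rc in((192,319),(173,319)): print((back(c,rc,.092)[:2]-p[:2])@Rg)
print((back(c,(238,319),.026)[:2]-p[:2])@Rg)
E
```

```text
[-0.00015877 -0.12880172]
[-0.00016708 -0.11723049]
[-1.49416446e-04 -1.74951695e-01]
```

Call:
{"api": "arm_command", "payload": {
  "steps": [
    {"x": 0,"y": 0,"z": 0.023,"wx": 0,"wy": 0,"wz": 0,"gripper": 0},
    {"x": 0,"y": 0,"z": 0.023,"wx": 0,"wy": 0,"wz": 0,"gripper": 0},
    {"x": 0,"y": 0,"z": 0.023,"wx": 0,"wy": 0,"wz": 0,"gripper": 0},
    {"x": 0,"y": 0,"z": 0.024,"wx": 0,"wy": 0,"wz": 0,"gripper": 0},
    {"x": 0.007,"y": 0,"z": 0,"wx": 0,"wy": 0,"wz": 0,"gripper": 0},
    {"x": 0.007,"y": 0,"z": 0,"wx": 0,"wy": 0,"wz": 0,"gripper": 0},
    {"x": 0.006,"y": 0,"z": 0,"wx": 0,"wy": 0,"wz": 0,"gripper": 0},
    {"x": 0.003,"y": 0,"z": 0,"wx": 0,"wy": 0,"wz": 0,"gripper": 0},
    {"x": 0.003,"y": 0,"z": 0,"wx": 0,"wy": 0,"wz": 0,"gripper": 0},
    {"x": 0.002,"y": 0,"z": 0,"wx": 0,"wy": 0,"wz": 0,"gripper": 0},
    {"x": 0,"y": 0,"z": 0,"wx": 0,"wy": 0,"wz": 0,"gripper": 0},
    {"x": 0,"y": 0,"z": 0,"wx": 0,"wy": 0,"wz": 0,"gripper": 0}
  ]
}}

```text
time_s: 21.45
tool_pos: [0.5112, -0.1932, 0.0785]
tool_rot: [[0.261, 0.965, 0.0], [0.965, -0.261, -0.0], [-0.0, 0.0, -1.0]]
contact_force: [-0.6, -0.4, 0.8]
finger_gap: 0.0
finger_force: 0.0
```

```bash
cat >> s.py <<'E'
Rg=np.array([[np.cos(p[2]),-np.sin(p[2])],[np.sin(p[2]),np.cos(p[2])]]); print("gauge",(d@Rg).round(4))
E
python3 s.py
```

```text
t 21.45 pos [ 0.5112 -0.1932  0.0785] F tool [-0.5 -0.5 -0.8] Tz [ 0.02  0.05 -0.05] gap 0.0 0.0
yaw q 29.86 pos q -149.92000000000002 r 0.1373
gauge [ 0.0002 -0.1373]
```

Call:
{"api": "arm_command", "payload": {
  "steps": [
    {"x": 0.001,"y": 0,"z": 0,"wx": 0,"wy": 0,"wz": 0,"gripper": 0},
    {"x": 0.001,"y": 0,"z": 0,"wx": 0,"wy": 0,"wz": 0,"gripper": 0},
    {"x": 0.001,"y": 0,"z": 0,"wx": 0,"wy": 0,"wz": 0,"gripper": 0},
    {"x": 0.001,"y": 0,"z": 0,"wx": 0,"wy": 0,"wz": 0,"gripper": 0},
    {"x": 0.001,"y": 0,"z": 0,"wx": 0,"wy": 0,"wz": 0,"gripper": 0},
    {"x": 0.001,"y": 0,"z": 0,"wx": 0,"wy": 0,"wz": 0,"gripper": 0},
    {"x": 0.001,"y": 0,"z": 0,"wx": 0,"wy": 0,"wz": 0,"gripper": 0},
    {"x": 0.001,"y": 0,"z": 0,"wx": 0,"wy": 0,"wz": 0,"gripper": 0},
    {"x": 0.001,"y": 0,"z": 0,"wx": 0,"wy": 0,"wz": 0,"gripper": 0},
    {"x": 0.001,"y": 0,"z": 0,"wx": 0,"wy": 0,"wz": 0,"gripper": 0}
  ]
}}

```text
time_s: 22.28
tool_pos: [0.5137, -0.1835, 0.0782]
tool_rot: [[0.261, 0.965, -0.0], [0.965, -0.261, -0.0], [-0.0, -0.0, -1.0]]
contact_force: [-0.5, -2.1, 1.0]
finger_gap: 0.005
finger_force: 1.0
```

```bash
python3 s.py
```

```text
t 22.2833 pos [ 0.5137 -0.1835  0.0782] F tool [-2.2  0.1 -1. ] Tz [-0.41  0.2   0.  ] gap 0.0004 1.0295577999204397
yaw q 29.849999999999994 pos q -149.94 r 0.1272
gauge [ 1.000e-04 -1.272e-01]
```

Call:
{"api": "arm_command", "payload": {
  "steps": [
    {"x": 0.001,"y": 0,"z": 0,"wx": 0,"wy": 0,"wz": 0,"gripper": 0},
    {"x": 0.001,"y": 0,"z": 0,"wx": 0,"wy": 0,"wz": 0,"gripper": 0},
    {"x": 0.001,"y": 0,"z": 0,"wx": 0,"wy": 0,"wz": 0,"gripper": 0},
    {"x": 0.001,"y": 0,"z": 0,"wx": 0,"wy": 0,"wz": 0,"gripper": 0},
    {"x": 0.001,"y": 0,"z": 0,"wx": 0,"wy": 0,"wz": 0,"gripper": 0},
    {"x": 0.0005,"y": 0,"z": 0,"wx": 0,"wy": 0,"wz": 0,"gripper": 0}
  ]
}}

```text
time_s: 22.78
tool_pos: [0.5152, -0.1781, 0.0782]
tool_rot: [[0.261, 0.965, -0.0], [0.965, -0.261, -0.0], [-0.0, -0.0, -1.0]]
contact_force: [-1.2, -2.2, 1.4]
finger_gap: 0.002
finger_force: 1.0
```

```bash
python3 s.py
```

```text
t 22.7833 pos [ 0.5152 -0.1781  0.0782] F tool [-2.5 -0.6 -1.4] Tz [-0.38  0.22 -0.01] gap 0.0002 1.00852039642632
yaw q 29.86 pos q -149.93 r 0.1217
gauge [ 1.000e-04 -1.217e-01]
```

Time is plentiful, so I'll approach home in small steps.

Call:
{"api": "arm_command", "payload": {
  "steps": [
    {"x": 0.0005,"y": 0,"z": 0,"wx": 0,"wy": 0,"wz": 0,"gripper": 0},
    {"x": 0.0005,"y": 0,"z": 0,"wx": 0,"wy": 0,"wz": 0,"gripper": 0},
    {"x": 0.0005,"y": 0,"z": 0,"wx": 0,"wy": 0,"wz": 0,"gripper": 0},
    {"x": 0.0005,"y": 0,"z": 0,"wx": 0,"wy": 0,"wz": 0,"gripper": 0}
  ]
}}

```text
time_s: 23.12
tool_pos: [0.5157, -0.1763, 0.0782]
tool_rot: [[0.261, 0.965, -0.0], [0.965, -0.261, -0.0], [-0.0, -0.0, -1.0]]
contact_force: [-0.8, -1.7, 1.5]
finger_gap: 0.0
finger_force: 1.0
```

Call:
{"api": "arm_command", "payload": {
  "steps": [
    {"x": 0.0004,"y": 0,"z": 0,"wx": 0,"wy": 0,"wz": 0,"gripper": 0},
    {"x": 0.0004,"y": 0,"z": 0,"wx": 0,"wy": 0,"wz": 0,"gripper": 0}
  ]
}}

```text
time_s: 23.28
tool_pos: [0.5159, -0.1755, 0.0782]
tool_rot: [[0.261, 0.965, -0.0], [0.965, -0.261, -0.0], [-0.0, -0.0, -1.0]]
contact_force: [-0.5, -1.7, 0.7]
finger_gap: 0.001
finger_force: 1.0
```

```bash
python3 s.py
```

```text
t 23.2833 pos [ 0.5159 -0.1755  0.0782] F tool [-1.8 -0.1 -0.7] Tz [-0.37  0.26 -0.02] gap 0.0001 1.012158477678895
yaw q 29.849999999999994 pos q -149.93 r 0.119
gauge [ 1.00e-04 -1.19e-01]
```

Call:
{"api": "arm_command", "payload": {
  "steps": [
    {"x": 0.0005,"y": 0,"z": 0,"wx": 0,"wy": 0,"wz": 0,"gripper": 0},
    {"x": 0.0005,"y": 0,"z": 0,"wx": 0,"wy": 0,"wz": 0,"gripper": 0}
  ]
}}

```text
time_s: 23.45
tool_pos: [0.5162, -0.1745, 0.0782]
tool_rot: [[0.261, 0.965, -0.0], [0.965, -0.261, -0.0], [-0.0, -0.0, -1.0]]
contact_force: [-1.9, -1.6, 1.4]
finger_gap: 0.002
finger_force: 1.0
```

Call:
{"api": "arm_command", "payload": {
  "steps": [
    {"x": 0.0005,"y": 0,"z": 0,"wx": 0,"wy": 0,"wz": 0,"gripper": 0},
    {"x": 0.0005,"y": 0,"z": 0,"wx": 0,"wy": 0,"wz": 0,"gripper": 0}
  ]
}}

```text
time_s: 23.62
tool_pos: [0.5164, -0.1737, 0.0782]
tool_rot: [[0.262, 0.965, -0.0], [0.965, -0.262, -0.0], [-0.0, 0.0, -1.0]]
contact_force: [-2.6, -4.8, 1.4]
finger_gap: -0.003
finger_force: 2.4
```

```bash
python3 s.py
```

```text
t 23.6167 pos [ 0.5164 -0.1737  0.0782] F tool [-5.3 -1.2 -1.4] Tz [-0.9   0.45  0.04] gap -0.0003 2.4204104194643605
yaw q 29.849999999999994 pos q -149.93 r 0.1172
gauge [ 1.000e-04 -1.172e-01]
```

Call:
{"api": "arm_command", "payload": {
  "steps": [
    {"x": 0.0003,"y": 0,"z": 0,"wx": 0,"wy": 0,"wz": 0,"gripper": 0},
    {"x": 0,"y": 0,"z": 0,"wx": 0,"wy": 0,"wz": 0,"gripper": 0},
    {"x": 0,"y": 0,"z": 0,"wx": 0,"wy": 0,"wz": 0,"gripper": 0}
  ]
}}

```text
time_s: 23.87
tool_pos: [0.5164, -0.1736, 0.0783]
tool_rot: [[0.262, 0.965, -0.0], [0.965, -0.262, -0.001], [-0.001, 0.0, -1.0]]
contact_force: [-1.1, -5.2, 2.0]
finger_gap: 0.003
finger_force: 2.6
```

```bash
python3 s.py
```

```text
t 23.8667 pos [ 0.5164 -0.1736  0.0783] F tool [-5.3  0.3 -2. ] Tz [-0.98  0.49 -0.07] gap 0.0002 2.567308080942894
yaw q 29.840000000000003 pos q -149.92000000000002 r 0.1171
gauge [ 0.0002 -0.1171]
```

Call:
{"api": "arm_command", "payload": {
  "steps": [
    {"x": 0.0003,"y": 0,"z": 0,"wx": 0,"wy": 0,"wz": 0,"gripper": 0},
    {"x": 0,"y": 0,"z": 0,"wx": 0,"wy": 0,"wz": 0,"gripper": 0},
    {"x": 0,"y": 0,"z": 0,"wx": 0,"wy": 0,"wz": 0,"gripper": 0}
  ]
}}

```text
time_s: 24.12
tool_pos: [0.5164, -0.1736, 0.0783]
tool_rot: [[0.262, 0.965, -0.0], [0.965, -0.262, -0.001], [-0.001, 0.0, -1.0]]
contact_force: [-3.1, -5.2, 1.7]
finger_gap: 0.001
finger_force: 3.1
```

```bash
python3 s.py
```

```text
t 24.1167 pos [ 0.5164 -0.1736  0.0783] F tool [-5.8 -1.6 -1.7] Tz [-1.29  0.54 -0.03] gap 0.0001 3.0978100204083603
yaw q 29.83 pos q -149.92000000000002 r 0.117
gauge [ 0.0002 -0.117 ]
```

Call:
{"api": "arm_command", "payload": {
  "steps": [
    {"x": 0.0003,"y": 0,"z": 0,"wx": 0,"wy": 0,"wz": 0,"gripper": 0},
    {"x": 0.0003,"y": 0,"z": 0,"wx": 0,"wy": 0,"wz": 0,"gripper": 0},
    {"x": 0,"y": 0,"z": 0,"wx": 0,"wy": 0,"wz": 0,"gripper": 0},
    {"x": 0,"y": 0,"z": 0,"wx": 0,"wy": 0,"wz": 0,"gripper": 0}
  ]
}}

```text
time_s: 24.45
tool_pos: [0.5165, -0.1734, 0.0783]
tool_rot: [[0.262, 0.965, -0.0], [0.965, -0.262, -0.001], [-0.001, 0.0, -1.0]]
contact_force: [-2.7, -7.7, 1.8]
finger_gap: -0.001
finger_force: 4.3
```

```bash
python3 s.py
```

```text
t 24.45 pos [ 0.5165 -0.1734  0.0783] F tool [-8.1 -0.6 -1.7] Tz [-1.71  0.72  0.05] gap -0.0001 4.327079349313863
yaw q 29.810000000000002 pos q -149.92000000000002 r 0.1168
gauge [ 0.0002 -0.1168]
```

Call:
{"api": "arm_command", "payload": {
  "steps": [
    {"x": 0.0004,"y": 0,"z": 0,"wx": 0,"wy": 0,"wz": 0,"gripper": 0},
    {"x": 0,"y": 0,"z": 0,"wx": 0,"wy": 0,"wz": 0,"gripper": 0},
    {"x": 0,"y": 0,"z": 0,"wx": 0,"wy": 0,"wz": 0,"gripper": 0},
    {"x": 0,"y": 0,"z": 0,"wx": 0,"wy": 0,"wz": 0,"gripper": 0},
    {"x": 0,"y": 0,"z": 0,"wx": 0,"wy": 0,"wz": 0,"gripper": 0}
  ]
}}

```text
time_s: 24.87
tool_pos: [0.5165, -0.1733, 0.0783]
tool_rot: [[0.262, 0.965, -0.0], [0.965, -0.262, -0.002], [-0.002, 0.0, -1.0]]
contact_force: [-3.0, -9.8, 1.6]
finger_gap: 0.002
finger_force: 5.1
```

```bash
python3 s.py
```

```text
t 24.8667 pos [ 0.5165 -0.1733  0.0783] F tool [-10.3  -0.3  -1.6] Tz [-2.11  0.79 -0.02] gap 0.0001 5.1371763698989525
yaw q 29.790000000000006 pos q -149.92000000000002 r 0.1167
gauge [ 0.0002 -0.1167]
```

Call:
{"api": "arm_command", "payload": {
  "steps": [
    {"x": 0,"y": 0,"z": 0,"wx": 0,"wy": 0,"wz": 0,"gripper": 0},
    {"x": 0,"y": 0,"z": 0,"wx": 0,"wy": 0,"wz": 0,"gripper": 0},
    {"x": 0,"y": 0,"z": 0,"wx": 0,"wy": 0,"wz": 0,"gripper": 0},
    {"x": 0,"y": 0,"z": 0,"wx": 0,"wy": 0,"wz": 0,"gripper": 0},
    {"x": 0,"y": 0,"z": 0,"wx": 0,"wy": 0,"wz": 0,"gripper": 0},
    {"x": 0,"y": 0,"z": 0,"wx": 0,"wy": 0,"wz": 0,"gripper": 0},
    {"x": 0,"y": 0,"z": 0,"wx": 0,"wy": 0,"wz": 0,"gripper": 0},
    {"x": 0,"y": 0,"z": 0,"wx": 0,"wy": 0,"wz": 0,"gripper": 0},
    {"x": -0.002,"y": 0,"z": 0,"wx": 0,"wy": 0,"wz": 0,"gripper": 0},
    {"x": -0.01,"y": 0,"z": 0,"wx": 0,"wy": 0,"wz": 0,"gripper": 0},
    {"x": -0.02,"y": 0,"z": 0,"wx": 0,"wy": 0,"wz": 0,"gripper": 0},
    {"x": -0.015,"y": 0,"z": -0.02,"wx": 0,"wy": 0,"wz": 0,"gripper": 0},
    {"x": -0.01,"y": 0,"z": -0.03,"wx": 0,"wy": 0,"wz": 0,"gripper": 0},
    {"x": 0,"y": 0,"z": -0.03,"wx": 0,"wy": 0,"wz": 0,"gripper": 0},
    {"x": 0,"y": 0,"z": -0.03,"wx": 0,"wy": 0,"wz": 0,"gripper": 0},
    {"x": 0,"y": 0,"z": -0.03,"wx": 0,"wy": 0,"wz": 0,"gripper": 0},
    {"x": 0,"y": 0,"z": -0.03,"wx": 0,"wy": 0,"wz": 0,"gripper": 0},
    {"x": 0,"y": 0,"z": 0,"wx": 0,"wy": 0,"wz": 0,"gripper": 0},
    {"x": 0,"y": 0,"z": 0,"wx": 0,"wy": 0,"wz": 0,"gripper": 0}
  ]
}}

```text
time_s: 26.45
tool_pos: [0.5022, -0.2275, 0.2494]
tool_rot: [[0.261, 0.965, 0.002], [0.965, -0.261, -0.001], [0.0, 0.002, -1.0]]
contact_force: [-0.6, 0.6, -0.7]
finger_gap: 0.001
finger_force: 0.0
```

```bash
python3 s.py; python3 -c "
from h import *
snap('wrist','w4.png')"
```

```text
t 26.45 pos [ 0.5022 -0.2275  0.2494] F tool [ 0.4 -0.7  0.7] Tz [ 0.02 -0.04  0.03] gap 0.0001 0.0
yaw q 29.86 pos q -149.86 r 0.1727
gauge [ 0.0004 -0.1727]
```

View pics/w4.png

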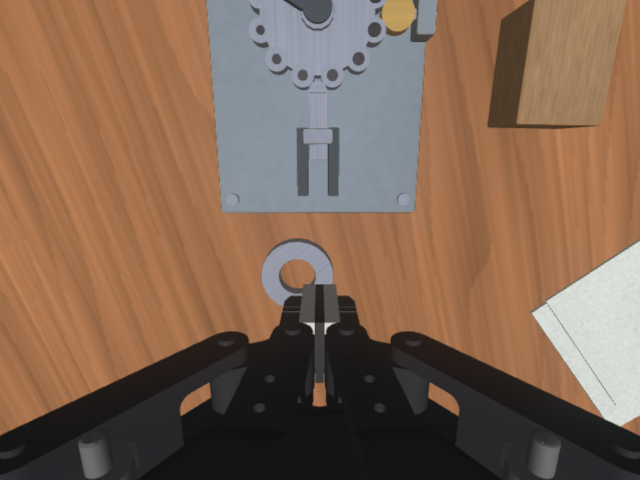

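The nose sits wedged between two lobes at px (318,85). The crank points up and to the left (150° in the gauge frame, the third click), and the bystanders are untouched.

```bash
python3 -c "
from station import workorder
print(workorder.hand_in())"
```

```text
the job is handed in; nothing more can be done
None
```

Job handed in at about 26.5 s of the 72 s: the crank leaned on the stop at about 10 N for over a second, came back three single clicks with a pause in each and was let go, then the bolt was pressed home at about 10 N; the final picture shows the nose wedged between two lobes and the bearing and carton in place (the coil was out of view).

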